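# Gauge the lamp sleeves and sort them

## Robot

A 7-joint arm with a two-finger parallel gripper is mounted at the origin on the work surface. World frame = base frame: x ahead of the robot, y to its left, z up, the work surface at z = 0. Lengths are in mm, angles in rad, forces in N, time in s.
With the tool pointing down it reaches from about 425 to 875 mm from the base axis. Payload 4.7 kg.
Tool frame: the origin (TCP) lies midway between the tips of the shut fingers; the grasp point (between the pads) lies 19 mm behind it; z points along the fingers, y is the direction in which the jaws open and shut (so a half turn about z gives the same grasp; the last joint's range is limited). The gripper opens to 87 mm and grips with 3 to 60 N. Pads are 19 mm wide; open, the fingers measure 117 mm over their backs; the gripper's body (75 mm by 190 mm) begins 51 mm behind the grasp point.
Start: joints at [-1.161, 0.321, -0.07, 1.45, 0.023, 1.371, -0.057], TCP at [250.634, 599.757, 222.587] pointing down, gripper open.
Joint ranges: [-2.86, 2.86], [-0.3, 2.09], [-1.38, 1.24], [0.06, 2.45], [-1.56, 4.7], [0.09, 2.05], [-2.69, 2.69]. Speed limits (rad/s): [2.57, 2.57, 3.14, 3.14, 3.14, 3.14, 3.14].

## Interface

Orientations are given as [roll, pitch, yaw] about the fixed x, y, z axes, in that order (R = Rz(yaw) Ry(pitch) Rx(roll)).
In Python, from workcell import arm, cams, job_done gives the robot as it stands. The module is installed in compiled form; this text tells all that it offers.
- The arm moves only by the tool carry_out, never from a script. Its argument "steps" is a list that holds one entry, the list of rows, each a list of 6 numbers: the shift along the world's x, y, z in cm, then the turn, a rotation vector about the world's x, y, z in rad. A call has 1 to 5 rows; each row is the pose to reach, as a shift and turn from the pose measured when the call began; what a row does not reach only later rows make up. A row lasts 1/12 s, in which the tool goes at most 41.7 mm and 7.16 degrees, less where a joint would pass 70% of its speed; a pose out of reach is approached as far as the arm can. A call with a gripper value outside its range is refused whole. "hand" is the finger opening in cm, from 0 to 8.7, set as the call begins (left out, the last holds). The fingers move at their own pace and stop on an object; the grip force is fixed at half the most. Time passes only in rows, so rows that repeat a pose let the fingers close. It gives the time, the measured TCP pose, the force and the opening at its end, in the units of the state.
- arm.sense(): the state, without advancing time (a new reading comes with each control period).
- cams.get_image(name): name is "scene" or "top" or "wrist"; returns (picture, depth): 384x512x3 uint8, red, green, blue; 384x512 float32, mm along the optical axis (not along the pixel's ray), 0 where there is no reading.
- cams.camera_info(name): a dict with "mtx" (3x3 intrinsics, pixels), "k1" (the pictures are not rectified: a ray, as slopes to the right and down, at radius r is drawn at 1 + k1 r^2 times it, then the intrinsics apply), "rvec" (rotation vector, rad) and "tvec" (3), from world to camera coordinates, as OpenCV has them; the wrist camera has in their place "hand_eye" (4x4, takes a point from camera to tool coordinates, whose origin is the TCP and whose axes are the flange's). Camera axes: x right, y down, z forward; pixel columns grow to the right and rows downward; lengths in mm; the calibration is good to about 2 mm. A picture is of the moment at which its call begins: read the wrist's pose just before it. camera_info takes no time and is no camera call.
- job_done(): hands the job in, once; it reports no verdict.
The state is a dict: "t": time; "qpos": joint angles; "joint_vel": joint speeds; "tau": joint torques, N m; "ee_pos": TCP position; "orientation": TCP orientation; "ft_force": force on the tool from outside, world axes, zero at the start; "wrist_torque": the same for the moment, N m; "gripper_width": opening from 0.0 (shut) to 1.0 (fully open).
Only numpy, scipy, OpenCV 4.12 (cv2) and the standard library are available. Lean on these libraries where they do the work, as an engineer would, in place of code of your own. Each camera call takes 0.05 s, during which the arm holds its last target.

## Task

Try both brass lamp sleeves on the gauge pin, one at a time: slide the sleeve down over the pin and press it firmly, but without forcing it. If it pushes the sprung collar right down the sleeve is sound: take it off and stand it upright in the pale blue open box; if it stops hard on the pin with the collar still up, stand it upright on the brown plate. Put the first sleeve away before trying the second, and leave the jar, the bottle and the book where they are.

Things in the scene. Friction and masses are not known exactly. Their poses are not given: they have to be found in the camera images.
- sleeve_a: Brass oil-lamp sleeve, an upright tube 36 mm across, 85 mm tall; origin at the centre of its underside, z up its axis. Open below with a 30 mm bore, closed on top but for a 12 mm wick hole. Both sleeves look alike and start upright on the table; either may hide a ridge in its bore. Mass 0.16 to 0.26 kg.
- sleeve_b: Brass oil-lamp sleeve, an upright tube 36 mm across, 85 mm tall; origin at the centre of its underside, z up its axis. Open below with a 30 mm bore, closed on top but for a 12 mm wick hole. Both sleeves look alike and start upright on the table; either may hide a ridge in its bore. Mass 0.16 to 0.26 kg.
- gauge: Fixed gauge on the table: dark steel round foot 100 mm across and 25 mm high, with an upright steel pin 27 mm thick in its middle that tapers over its last 10 mm to a flat 16 mm tip, 95 mm above the table. Origin at the centre of the foot's underside, z up.
- pin_tip (a point): Centre of the gauge pin's flat tip, 95 mm above the table. A ridged sleeve stops dead on it with its underside 52 to 53 mm above the table, just above the raised collar; a sound one passes.
- collar (a joint): Sprung steel collar round the pin, 42 mm across, 8 mm thick, its top 50 mm above the table when up: 0 is up, 0.015 m is pressed right down. It starts to yield at about 4 N and is fully down at about 7 N; it springs back up when let go.
- box_in (a point): Centre of the inner floor (4 to 5 mm above the table) of the fixed pale blue open box for sound sleeves: 130 by 160 mm outside (x by y), 45 mm high, walls 4 mm.
- plate_in (a point): Centre of the flat floor, 7 mm above the table, of the fixed brown earthenware plate for faulty sleeves: flat floor about 115 mm across, rim 164 mm across and 18 mm high.
- jar: Bystander: glass jar with steel lid, 90 mm across, 150 mm tall, origin at the centre of its underside.
- bottle: Bystander: aluminium drinking bottle, 66 mm across, 190 mm tall, origin at the centre of its underside.
- book: Bystander: closed book lying flat, 100 by 150 mm, 30 mm thick, origin at the centre of its underside.
There are look-alikes about, which are no part of the job. What is shaped like the sleeve_a but black, pink or turquoise is not meant.

How it is judged (in metres and radians):
On the way, in this order (a step that is already met when the one before it is completed fails the run):
1. a first sleeve is tried on the pin: a sound one over the pin with the collar pressed at least 11.5 mm down, a ridged one pressed on the pin with more than 6 N, its underside below 58 mm (((horizontal distance between ridge and pin_tip below 0.005 m and ((horizontal distance between sleeve_a and pin_tip below 0.005 m and angle between sleeve_a's own z axis and vertical below 0.12 rad and z of sleeve_a in the frame of gauge below 0.058 m and contact force between sleeve_a and gauge above 6 N) or (horizontal distance between sleeve_b and pin_tip below 0.005 m and angle between sleeve_b's own z axis and vertical below 0.12 rad and z of sleeve_b in the frame of gauge below 0.058 m and contact force between sleeve_b and gauge above 6 N))) or (value of joint collar above 0.0115 m and ((horizontal distance between sleeve_a and pin_tip below 0.005 m and angle between sleeve_a's own z axis and vertical below 0.12 rad and z of sleeve_a in the frame of gauge below 0.042 m) or (horizontal distance between sleeve_b and pin_tip below 0.005 m and angle between sleeve_b's own z axis and vertical below 0.12 rad and z of sleeve_b in the frame of gauge below 0.042 m))))), for 0.05 s.
2. the other sleeve is tried in the same way while the first stands in its right place (sound: box, ridged: plate) ((((horizontal distance between ridge and pin_tip below 0.005 m and ((horizontal distance between sleeve_a and pin_tip below 0.005 m and angle between sleeve_a's own z axis and vertical below 0.12 rad and z of sleeve_a in the frame of gauge below 0.058 m and contact force between sleeve_a and gauge above 6 N) or (horizontal distance between sleeve_b and pin_tip below 0.005 m and angle between sleeve_b's own z axis and vertical below 0.12 rad and z of sleeve_b in the frame of gauge below 0.058 m and contact force between sleeve_b and gauge above 6 N))) and (horizontal distance between ridge and box_in above 0.09 m and ((horizontal distance between sleeve_a and box_in below 0.073 m and z of sleeve_a in the frame of box_in below 0.006 m and angle between sleeve_a's own z axis and vertical below 0.12 rad and linear speed of sleeve_a below 0.03 m/s and contact force between sleeve_a and the fingers below 0.2 N) or (horizontal distance between sleeve_b and box_in below 0.073 m and z of sleeve_b in the frame of box_in below 0.006 m and angle between sleeve_b's own z axis and vertical below 0.12 rad and linear speed of sleeve_b below 0.03 m/s and contact force between sleeve_b and the fingers below 0.2 N)))) or ((value of joint collar above 0.0115 m and ((horizontal distance between sleeve_a and pin_tip below 0.005 m and angle between sleeve_a's own z axis and vertical below 0.12 rad and z of sleeve_a in the frame of gauge below 0.042 m) or (horizontal distance between sleeve_b and pin_tip below 0.005 m and angle between sleeve_b's own z axis and vertical below 0.12 rad and z of sleeve_b in the frame of gauge below 0.042 m))) and (horizontal distance between ridge and plate_in below 0.055 m and ((horizontal distance between sleeve_a and plate_in below 0.05 m and z of sleeve_a in the frame of plate_in below 0.006 m and angle between sleeve_a's own z axis and vertical below 0.12 rad and linear speed of sleeve_a below 0.03 m/s and contact force between sleeve_a and the fingers below 0.2 N) or (horizontal distance between sleeve_b and plate_in below 0.05 m and z of sleeve_b in the frame of plate_in below 0.006 m and angle between sleeve_b's own z axis and vertical below 0.12 rad and linear speed of sleeve_b below 0.03 m/s and contact force between sleeve_b and the fingers below 0.2 N)))))), for 0.05 s.
At the end, for the whole second after the job is handed in: The sound sleeve stands upright (within 0.12 rad) on the floor of the box and the ridged one upright on the flat floor of the plate (within 50 mm of its centre), both at rest and released (horizontal distance between ridge and plate_in below 0.055 m and ((horizontal distance between sleeve_a and plate_in below 0.05 m and z of sleeve_a in the frame of plate_in below 0.006 m and angle between sleeve_a's own z axis and vertical below 0.12 rad and linear speed of sleeve_a below 0.03 m/s and contact force between sleeve_a and the fingers below 0.2 N) or (horizontal distance between sleeve_b and plate_in below 0.05 m and z of sleeve_b in the frame of plate_in below 0.006 m and angle between sleeve_b's own z axis and vertical below 0.12 rad and linear speed of sleeve_b below 0.03 m/s and contact force between sleeve_b and the fingers below 0.2 N)) and horizontal distance between ridge and box_in above 0.09 m and ((horizontal distance between sleeve_a and box_in below 0.073 m and z of sleeve_a in the frame of box_in below 0.006 m and angle between sleeve_a's own z axis and vertical below 0.12 rad and linear speed of sleeve_a below 0.03 m/s and contact force between sleeve_a and the fingers below 0.2 N) or (horizontal distance between sleeve_b and box_in below 0.073 m and z of sleeve_b in the frame of box_in below 0.006 m and angle between sleeve_b's own z axis and vertical below 0.12 rad and linear speed of sleeve_b below 0.03 m/s and contact force between sleeve_b and the fingers below 0.2 N))); the robot touches nothing.
It fails at once if a sleeve is forced on the gauge with more than 60 N (contact force between any of sleeve_a, sleeve_b and gauge above 60 N).
It fails at once if the jar, the bottle or the book is moved by more than 30 mm (distance of any of jar, bottle, book from where it was at the start of the episode above 0.03 m).
It also fails if it takes over 58 s, if anything falls off the work surface, if the arm or the gripper's body presses on something with over 40 N, if the wrist force passes 120 N, or if a joint passes its speed limit or range.

## Working session

There is one attempt and no reset: what is moved stays moved. The work goes in short steps, Python scripts to look and compute and a tool call to move; the robot and the scene stay as the last step left them, time stands still between calls to the robot, and variables do not carry over. Pictures are saved under pics/ and viewed, and the job is handed in when it is done.

Besides the shell and the picture viewer there is one more tool, called after ">>>" by a JSON object that holds its "method" and its "body", one argument or row to a line. carry_out: Moves the arm, as the interface text tells. Its arguments: {"type":"object","properties":{"steps":{"type":"array"},"hand":{"type":"number"}},"required":["steps"]}

```bash
mkdir -p pics && ls && python3 - <<'E'
from workcell import arm, cams
import cv2, numpy as np
print(arm.sense())
for n in ["scene","top"]:
    im,d=cams.get_image(n)
    cv2.imwrite(f"pics/{n}0.png",im[:,:,::-1]); np.save(f"pics/{n}0_d.npy",d); np.save(f"pics/{n}0_i.npy",im)
    print(n,cams.camera_info(n))
print(cams.camera_info("wrist"))
E
```

```text
pics
{'t': 0.0, 'qpos': array([-1.16091156,  0.3218235 , -0.07007392,  1.45168105,  0.0226066 ,
        1.37079847, -0.05690624]), 'joint_vel': array([ 9.92485953e-04, -1.35867132e-03,  3.12686961e-04, -3.49471452e-04,
       -9.17820910e-05, -1.41019405e-03, -7.92848725e-04]), 'tau': array([-1.54372037e-04, -4.91298366e+01, -4.03978424e-01, -3.12513828e+01,
       -6.37538591e-02,  4.41254396e-02,  1.89172297e-04]), 'ee_pos': array([250.43575952, 599.21355133, 221.45807454]), 'orientation': array([-3.13967216e+00,  1.08788949e-04,  2.74582351e+00]), 'ft_force': array([ 0.26945947, -0.30782819,  0.16307684]), 'wrist_torque': array([-0.01108859, -0.04114702, -0.00232921]), 'gripper_width': 1.0015196111864353}
scene {'mtx': array([[482.80594129,   0.        , 248.60233067],
       [  0.        , 482.80594129, 186.02938504],
       [  0.        ,   0.        ,   1.        ]]), 'k1': -0.07532409495014619, 'rvec': array([ 1.25641065,  2.3030548 , -0.92559149]), 'tvec': array([ 312.1775154 , -287.13366719, 1568.30291349])}
top {'mtx': array([[424.7010579 ,   0.        , 259.00668597],
       [  0.        , 424.7010579 , 192.55513865],
       [  0.        ,   0.        ,   1.        ]]), 'k1': -0.0449013561958635, 'rvec': array([ 2.12772   , -2.13566435,  0.18522372]), 'tvec': array([9.08464710e-01, 5.92684003e+02, 1.34402764e+03])}
{'mtx': array([[338.6659707 ,   0.        , 258.17468221],
       [  0.        , 338.6659707 , 188.95861776],
       [  0.        ,   0.        ,   1.        ]]), 'k1': 0.021153272620279624, 'hand_eye': array([[-5.50614145e-04, -9.68723412e-01, -2.48142394e-01,
         6.72242732e+01],
       [ 9.99999831e-01, -4.87225382e-04, -3.16864104e-04,
        -1.56045074e+00],
       [ 1.86052403e-04, -2.48142527e-01,  9.68723517e-01,
        -1.61933542e+02],
       [ 0.00000000e+00,  0.00000000e+00,  0.00000000e+00,
         1.00000000e+00]])}
```

View pics/scene0.png

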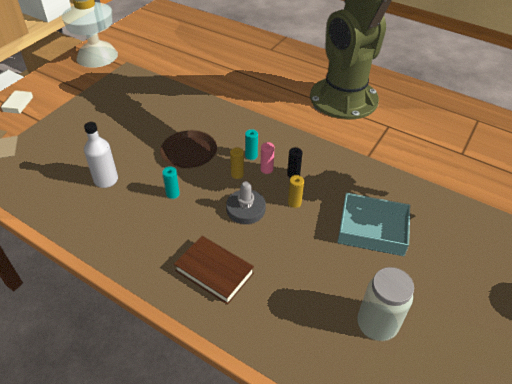

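View pics/top0.png

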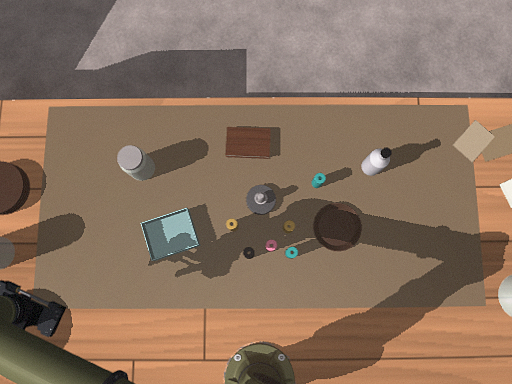

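The two brass sleeves are at about top (232,225) and (290,226). The gauge is at (262,198), the box at (170,233) and the plate at (338,227). The look-alikes are black (249,253), pink (271,245) and turquoise (292,253) and (319,181).

```bash
cat > h.py <<'E'
import numpy as np, cv2
from workcell import arm, cams
from scipy.spatial.transform import Rotation as R
def ext(name, st=None):
    c=cams.camera_info(name)
    if name=="wrist":
        T=np.eye(4); T[:3,:3]=R.from_euler('xyz',st['orientation']).as_matrix(); T[:3,3]=st['ee_pos']
        W=T@c['hand_eye']   # cam->world
    else:
        M=np.eye(4); M[:3,:3]=cv2.Rodrigues(c['rvec'])[0]; M[:3,3]=c['tvec']; W=np.linalg.inv(M)
    return c,W
def slopes(c,uv):
    uv=np.asarray(uv,float).reshape(-1,1,2)
    return cv2.undistortPoints(uv,c['mtx'],np.array([c['k1'],0,0,0.]))[:,0]
def onplane(name,uv,z,st=None):
    c,W=ext(name,st); s=slopes(c,uv); d=np.c_[s,np.ones(len(s))]@W[:3,:3].T; o=W[:3,3]
    return o+d*((z-o[2])/d[:,2])[:,None]
def cloud(name,depth,st=None):
    c,W=ext(name,st); h,w=depth.shape
    uv=np.stack(np.meshgrid(np.arange(w),np.arange(h)),-1).reshape(-1,2)
    s=slopes(c,uv); p=np.c_[s,np.ones(len(s))]*depth.reshape(-1,1)
    return (p@W[:3,:3].T+W[:3,3]).reshape(h,w,3)
def circ(p):
    A=np.c_[2*p[:,:2],np.ones(len(p))]; x=np.linalg.lstsq(A,(p[:,:2]**2).sum(1),rcond=None)[0]
    return x[:2],np.sqrt(x[2]+x[0]**2+x[1]**2)
E
python3 - <<'E'
from h import *
im=np.load("pics/top0_i.npy"); d=np.load("pics/top0_d.npy"); P=cloud("top",d)
print("table z", P[300,250], P[150,300], P[280,400])
hsv=cv2.cvtColor(im,cv2.COLOR_RGB2HSV)
def obj(name,uv,r,zlo,zhi,zp):
    m=(P[...,2]>zlo)&(P[...,2]<zhi)&(d>0)
    v,u=np.mgrid[:384,:512]; m&=(np.hypot(u-uv[0],v-uv[1])<r)
    pts=P[m]; 
    (c,rr)=cv2.minEnclosingCircle(np.argwhere(m)[:,::-1].astype(np.float32))
    e=onplane("top",[c,[c[0]+rr,c[1]]],zp)
    print(name,m.sum(),"mean",pts.mean(0).round(1),"z med",np.median(pts[:,2]).round(1),"minenc ctr",e[0].round(1),"diam",2*np.linalg.norm(e[1]-e[0]).round(1),"ext",np.ptp(pts[:,0]).round(),np.ptp(pts[:,1]).round(), "hsv",hsv[int(uv[1]),int(uv[0])-3])
for n,uv in dict(s1=(232,225),s2=(290,226),black=(249,253),pink=(271,245),t1=(292,253),t2=(319,180)).items(): obj(n,uv,10,70,100,85)
obj("gaugefoot",(262,198),22,15,32,25)
obj("tip",(262,198),12,85,105,95)
obj("collar",(262,198),22,42,56,50)
obj("box",(170,233),42,38,52,45)
obj("plate",(338,227),32,12,25,18)
obj("jar",(130,158),25,140,165,150); obj("bottle",(385,153),25,60,200,190); obj("book",(249,142),40,20,40,30)
E
```

```text
table z [245.04481003  29.38630276   3.7687914 ] [ 752.11589669 -144.62984359   -3.86085324] [ 305.76407079 -468.27467737   -2.96839437]
s1 90 mean [487.4  84.7  84.3] z med 84.8 minenc ctr [487.3  84.3  85. ] diam 36.2 ext 35.0 32.0 hsv [ 19 141 202]
s2 92 mean [481.1 -93.3  83.9] z med 84.5 minenc ctr [480.7 -94.2  85. ] diam 36.0 ext 35.0 35.0 hsv [ 18 118  99]
black 91 mean [397.4  31.4  84.6] z med 84.6 minenc ctr [397.2  31.6  85. ] diam 36.0 ext 34.0 34.0 hsv [ 3 48 48]
pink 80 mean [419.8 -38.2  85.3] z med 85.1 minenc ctr [420.8 -36.8  85. ] diam 35.2 ext 34.0 32.0 hsv [173 102 155]
t1 88 mean [ 397.4 -101.7   84.5] z med 84.7 minenc ctr [ 397.9 -101.8   85. ] diam 35.4 ext 31.0 34.0 hsv [ 89 150 180]
t2 90 mean [ 633.9 -195.3   83.6] z med 83.7 minenc ctr [ 632.9 -195.7   85. ] diam 37.0 ext 34.0 33.0 hsv [ 88 147 180]
gaugefoot 553 mean [574.1  -7.7  24.4] z med 24.5 minenc ctr [575.2  -7.9  25. ] diam 99.0 ext 96.0 94.0 hsv [  8  15 188]
tip 46 mean [575.2  -7.9  92.6] z med 93.1 minenc ctr [574.6  -8.2  95. ] diam 24.6 ext 23.0 22.0 hsv [  8  15 188]
collar 57 mean [571.6  -7.8  49.4] z med 49.8 minenc ctr [575.6  -7.8  50. ] diam 41.0 ext 40.0 39.0 hsv [  8  15 188]
box 257 mean [457.3 295.3  44.5] z med 44.4 minenc ctr [458. 292.  45.] diam 206.2 ext 170.0 189.0 hsv [ 89  45 182]
plate 442 mean [ 482.2 -262.4   16. ] z med 15.7 minenc ctr [ 482.  -258.3   18. ] diam 164.6 ext 160.0 160.0 hsv [14 75 65]
jar 505 mean [689.  401.2 149.9] z med 150.1 minenc ctr [688.  401.1 150. ] diam 80.6 ext 77.0 78.0 hsv [  3  15 174]
bottle 471 mean [ 684.1 -375.9  132.2] z med 129.1 minenc ctr [ 671.2 -360.9  190. ] diam 90.6 ext 66.0 64.0 hsv [140  18  42]
book 1241 mean [773.9  36.1  29.6] z med 29.7 minenc ctr [773.2  35.5  30. ] diam 174.0 ext 106.0 147.0 hsv [  9 135 104]
```

>>> {"method": "carry_out", "body": {
  "steps": [
    [[23.6,-51.5,0,0,0,0],[23.6,-51.5,0,0,0,0],[23.6,-51.5,0,0,0,0],[23.6,-51.5,0,0,0,0],[23.6,-51.5,0,0,0,0]]
  ],
  "hand": 6.0
}}

```text
t: 0.52
ee_pos: [337.6, 408.2, 221.7]
orientation: [-3.139, -0.0, 2.746]
ft_force: [0.9, 0.7, -0.6]
gripper_width: 0.731
```

>>> {"method": "carry_out", "body": {
  "steps": [
    [[14.9,-32.4,-1,0,0,0],[14.9,-32.4,-1,0,0,0],[14.9,-32.4,-1,0,0,0],[14.9,-32.4,-1,0,0,0],[14.9,-32.4,-1,0,0,0]]
  ]
}}

```text
t: 0.93
ee_pos: [424.2, 218.9, 215.9]
orientation: [-3.139, -0.0, 2.746]
ft_force: [1.1, -0.1, 0.0]
gripper_width: 0.69
```

>>> {"method": "carry_out", "body": {
  "steps": [
    [[6,-13,-1,0,0,0],[6,-13,-1,0,0,0],[6,-13,-1,0,0,0],[6,-13,-1,0,0,0],[6,-13,-1,0,0,0]]
  ]
}}

```text
t: 1.35
ee_pos: [485.5, 82.4, 205.4]
orientation: [-3.137, 0.001, 2.737]
ft_force: [-0.3, 0.6, -0.1]
gripper_width: 0.691
```

```bash
python3 - <<'E'
from h import *
st=arm.sense(); im,d=cams.get_image("wrist"); cv2.imwrite("pics/w1.png",im[:,:,::-1]); np.save("pics/w1_d.npy",d)
print(st['t'],st['ee_pos'],st['orientation'],st['qpos'])
P=cloud("wrist",d,st); v,u=np.mgrid[:384,:512]
m=(P[...,2]>78)&(P[...,2]<92)&(d>0)
n,l,s,c=cv2.connectedComponentsWithStats(m.astype(np.uint8))
for i in range(1,n):
    if s[i,4]>200:
        pts=P[l==i]; (cc,rr)=cv2.minEnclosingCircle(np.argwhere(l==i)[:,::-1].astype(np.float32)); e=onplane("wrist",[cc,[cc[0]+rr,cc[1]]],85,st)
        print(s[i],c[i].round(),pts.mean(0).round(1),e[0].round(1),2*np.linalg.norm(e[1]-e[0]))
print(onplane("wrist",[[256,192]],0,st))
E
```

```text
1.35 [485.53109175  82.43225936 205.4228229 ] [-3.13711604e+00  6.26319527e-04  2.73668685e+00] [-0.61239103 -0.01426664  0.38611725  1.86663427  0.00973666  1.29032365
  0.93686883]
[ 140   89   46   44 1403] [162. 111.] [398.5  32.3  84.5] [398.2  33.   85. ] 37.8363809834036
[  78  150   45   41 1287] [100. 170.] [421.4 -38.6  84.2] [420.9 -37.7  85. ] 38.102324288146406
[   0  155   44   42 1363] [ 20. 175.] [ 399.5 -102.6   84. ] [ 398.7 -101.5   85. ] 39.373167283755244
[ 245  164   41   41 1175] [265. 184.] [488.   85.6  84.4] [487.8  85.6  85. ] 35.52049502588621
[196 291  30  15 312] [211. 299.] [569.2  -3.7  85.7] [574.   -6.7  85. ] 27.41537057506039
[[511.62033068  65.76657628   0.        ]]
```

View pics/w1.png

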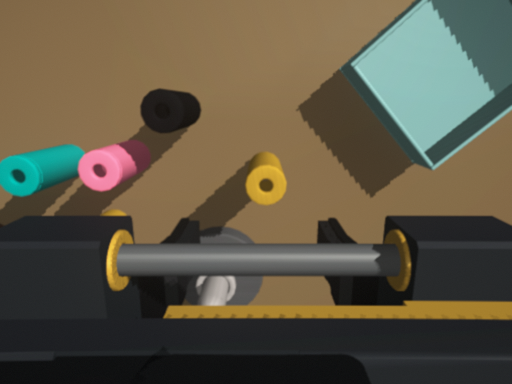

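The wrist camera puts the sleeve top at pixel (265,184), which works out to (487.8, 85.6). That agrees with the top camera to within about 1 mm, so I'll go down and grasp.

>>> {"method": "carry_out", "body": {
  "steps": [
    [[0.2,0.27,-15.7,0,0,0],[0.2,0.27,-15.7,0,0,0],[0.2,0.27,-15.7,0,0,0],[0.2,0.27,-15.7,0,0,0],[0.2,0.27,-15.7,0,0,0]]
  ]
}}

```text
t: 1.82
ee_pos: [480.3, 88.7, 42.1]
orientation: [-3.13, -0.011, 2.743]
ft_force: [-1.7, -0.2, 0.5]
gripper_width: 0.688
```

>>> {"method": "carry_out", "body": {
  "steps": [
    [[0,0,0,0,0,0],[0,0,0,0,0,0],[0,0,0,0,0,0],[0,0,0,0,0,0]]
  ]
}}

```text
t: 2.15
ee_pos: [482.1, 89.6, 44.2]
orientation: [-3.133, -0.008, 2.743]
ft_force: [-0.1, 0.1, -0.1]
gripper_width: 0.687
```

```bash
cat >> h.py <<'E'
def go(x,y,z,yaw=2.746):
    s=arm.sense(); 
    t=(R.from_euler('xyz',[np.pi,0,yaw])*R.from_euler('xyz',s['orientation']).inv()).as_rotvec()
    print("t",round(s['t'],2),"pos",s['ee_pos'].round(1),"rpy",s['orientation'].round(4),"F",s['ft_force'].round(1),"w",round(s['gripper_width'],3))
    print("shift cm",((np.array([x,y,z])-s['ee_pos'])/10).round(2),"turn",t.round(3))
E
python3 -c "
from h import *
go(487.6,85.2,48)"
```

```text
t 2.15 pos [482.1  89.6  44.2] rpy [-3.133  -0.0079  2.743 ] F [-0.1  0.1 -0.1] w 0.687
shift cm [ 0.55 -0.44  0.38] turn [ 0.005 -0.011  0.003]
```

>>> {"method": "carry_out", "body": {
  "steps": [
    [[0.55,-0.44,0.38,0.005,-0.011,0.003],[0.55,-0.44,0.38,0.005,-0.011,0.003],[0.55,-0.44,0.38,0.005,-0.011,0.003],[0.55,-0.44,0.38,0.005,-0.011,0.003]]
  ]
}}

```text
t: 2.48
ee_pos: [488.0, 85.1, 48.6]
orientation: [3.14, 0.001, 2.745]
ft_force: [-0.1, 1.4, -0.2]
gripper_width: 0.692
```

```bash
python3 -c "
from h import *
go(487.6,85.2,48)"
```

```text
t 2.48 pos [488.   85.1  48.6] rpy [3.1404e+00 1.0000e-03 2.7455e+00] F [-0.1  1.4 -0.2] w 0.692
shift cm [-0.04  0.01 -0.06] turn [-0.001  0.001  0.001]
```

>>> {"method": "carry_out", "body": {
  "steps": [
    [[0,0,0,0,0,0],[0,0,0,0,0,0],[0,0,0,0,0,0],[0,0,0,0,0,0],[0,0,0,0,0,0]]
  ],
  "hand": 0
}}

```text
t: 2.9
ee_pos: [488.1, 85.4, 48.6]
orientation: [3.14, 0.001, 2.746]
ft_force: [1.4, -0.4, -1.6]
gripper_width: 0.405
```

```bash
python3 -c "
from h import *
go(488,85,158)"
```

```text
t 2.9 pos [488.1  85.4  48.6] rpy [3.1401e+00 1.1000e-03 2.7457e+00] F [ 1.4 -0.4 -1.6] w 0.405
shift cm [-1.000e-02 -4.000e-02  1.094e+01] turn [-0.001  0.002  0.   ]
```

>>> {"method": "carry_out", "body": {
  "steps": [
    [[0,0,12.5,0,0,0],[0,0,12.5,0,0,0],[0,0,12.5,0,0,0],[0,0,12.5,0,0,0],[0,0,12.5,0,0,0]]
  ]
}}

```text
t: 3.32
ee_pos: [489.6, 85.8, 175.9]
orientation: [3.136, 0.005, 2.746]
ft_force: [-0.2, -0.5, -3.0]
gripper_width: 0.405
```

```bash
python3 -c "
from h import *
go(575,-8,170)"
```

```text
t 3.32 pos [489.6  85.8 175.9] rpy [3.1364 0.0047 2.7457] F [-0.2 -0.5 -3. ] w 0.405
shift cm [ 8.54 -9.38 -0.59] turn [-0.003  0.006  0.   ]
```

>>> {"method": "carry_out", "body": {
  "steps": [
    [[8.54,-9.38,-0.5,-0.003,0.006,0],[8.54,-9.38,-0.5,-0.003,0.006,0],[8.54,-9.38,-0.5,-0.003,0.006,0],[8.54,-9.38,-0.5,-0.003,0.006,0],[8.54,-9.38,-0.5,-0.003,0.006,0]]
  ]
}}

```text
t: 3.73
ee_pos: [574.4, -11.4, 168.0]
orientation: [-3.137, -0.003, 2.74]
ft_force: [-0.3, 1.2, -2.2]
gripper_width: 0.402
```

>>> {"method": "carry_out", "body": {
  "steps": [
    [[0,0,0,0,0,0],[0,0,0,0,0,0],[0,0,0,0,0,0]]
  ]
}}

```text
t: 3.98
ee_pos: [573.2, -10.0, 167.0]
orientation: [-3.137, -0.005, 2.742]
ft_force: [-0.1, 0.6, -1.7]
gripper_width: 0.405
```

```bash
python3 - <<'E'
from h import *
go(575,-8,170)
for n in ["wrist","scene","top"]:
    st=arm.sense(); im,d=cams.get_image(n); cv2.imwrite(f"pics/{n}2.png",im[:,:,::-1]); np.save(f"pics/{n}2_d.npy",d)
    if n=="scene":
        cv2.imwrite("pics/scene2z.png",cv2.resize(im[100:240,180:340,::-1],None,fx=4,fy=4,interpolation=cv2.INTER_CUBIC))
np.save("pics/st2.npy",st,allow_pickle=True)
E
```

```text
t 3.98 pos [573.2 -10.  167. ] rpy [-3.1368 -0.0049  2.7421] F [-0.1  0.6 -1.7] w 0.405
shift cm [0.18 0.2  0.3 ] turn [ 0.002 -0.006  0.004]
```

View pics/wrist2.png

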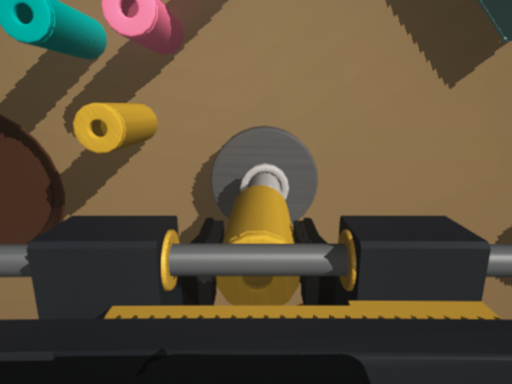

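View pics/scene2z.png

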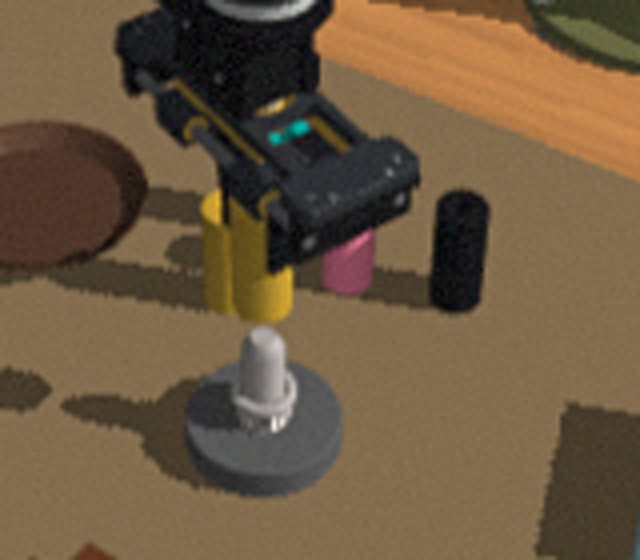

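The held sleeve is at about wrist pixel (262,220), above the collar ring at (265,185). I'll measure the offset between sleeve and gauge within this one wrist frame.

```bash
cat >> h.py <<'E'
from scipy.optimize import least_squares
def measure(im,d,st,gauge=True):
    P=cloud("wrist",d,st); hsv=cv2.cvtColor(im,cv2.COLOR_RGB2HSV); v,u=np.mgrid[:384,:512]
    near=np.hypot(P[...,0]-st['ee_pos'][0],P[...,1]-st['ee_pos'][1])<26
    zb=st['ee_pos'][2]
    m=near&(hsv[...,0]>14)&(hsv[...,0]<30)&(hsv[...,1]>150)&(P[...,2]<zb+10)&(P[...,2]>zb-48)&(u>150)&(u<380)&(d>0)&(v<243)
    m=cv2.erode(m.astype(np.uint8),np.ones((3,3)))>0
    p=P[m]
    # vertical axis first, circle of radius 18
    f=lambda q: np.hypot(p[:,0]-q[0]-q[2]*(p[:,2]-zb+48),p[:,1]-q[1]-q[3]*(p[:,2]-zb+48))-18
    r=least_squares(f,[*st['ee_pos'][:2],0,0],loss='soft_l1')
    f0=lambda q: np.hypot(p[:,0]-q[0],p[:,1]-q[1])-18
    r0=least_squares(f0,[*st['ee_pos'][:2]],loss='soft_l1')
    print("sleeve",m.sum(),"vert axis",r0.x.round(2),"rms",np.sqrt((r0.fun**2).mean()).round(2),"tilting: bottom ctr",r.x[:2].round(2),"tilt",r.x[2:].round(3),"zrange",np.percentile(p[:,2],[1,99]).round(1),"- ee",(r0.x-st['ee_pos'][:2]).round(2))
    if gauge:
        g=(P[...,2]>18)&(P[...,2]<30)&(np.hypot(P[...,0]-575,P[...,1]+8)<60)&(d>0)&(hsv[...,1]<90)
        cs,_=cv2.findContours(g.astype(np.uint8),cv2.RETR_EXTERNAL,cv2.CHAIN_APPROX_NONE); c=max(cs,key=cv2.contourArea)[:,0]
        c=c[c[:,1]<200]
        e=onplane("wrist",c,25,st)
        ff=lambda q: np.hypot(e[:,0]-q[0],e[:,1]-q[1])-50
        rr=least_squares(ff,[575,-8],loss='soft_l1',f_scale=1)
        print("foot ctr",rr.x.round(2),"rms",np.sqrt(np.median(rr.fun**2)).round(2),"n",len(e),"z",np.median(P[g][:,2]).round(1), "free fit",[np.round(k,1) for k in circ(e[np.abs(rr.fun)<2])])
    return r0.x
E
python3 - <<'E'
from h import *
st=np.load("pics/st2.npy",allow_pickle=True).item()
im=cv2.imread("pics/wrist2.png")[:,:,::-1].copy(); d=np.load("pics/wrist2_d.npy")
print(st['ee_pos']); measure(im,d,st)
# collar ring
P=cloud("wrist",d,st); 
g=(abs(P[...,2]-50)<4)&(np.hypot(P[...,0]-575,P[...,1]+8)<28)
p=P[g]; print("collar pts",len(p),p[:,0].min(),p[:,1].min(),p[:,1].max(),np.median(p[:,2]))
E
```

```text
[573.8142331  -10.09108267 167.86661805]
sleeve 1216 vert axis [574.72 -11.68] rms 0.22 tilting: bottom ctr [574.74 -11.16] tilt [-0.001 -0.015] zrange [126.9 175.9] - ee [ 0.9  -1.59]
foot ctr [578.81  -8.8 ] rms 1.04 n 286 z 25.5 free fit [array([577.2,  -8.1]), np.float64(48.9)]
collar pts 626 556.9267408321061 -27.670743490856502 12.536083378199443 50.352070496396834
```

```bash
python3 -c "
from h import *
go(575.7,-7,152)"
```

```text
t 4.13 pos [574.  -10.3 168.1] rpy [-3.1378e+00 -3.0000e-03  2.7419e+00] F [-0.2  0.2 -1.8] w 0.406
shift cm [ 0.17  0.33 -1.61] turn [ 0.002 -0.004  0.004]
```

>>> {"method": "carry_out", "body": {
  "steps": [
    [[0.17,0.33,-0.5,0.002,-0.004,0.004],[0.17,0.33,-1,0.002,-0.004,0.004],[0.17,0.33,-1.6,0.002,-0.004,0.004],[0.17,0.33,-1.6,0.002,-0.004,0.004],[0.17,0.33,-1.6,0.002,-0.004,0.004]]
  ]
}}

```text
t: 4.55
ee_pos: [575.2, -7.0, 151.4]
orientation: [-3.14, -0.001, 2.746]
ft_force: [0.3, -0.4, -1.8]
gripper_width: 0.404
```

```bash
python3 - <<'E'
from h import *
st=arm.sense(); im,d=cams.get_image("wrist"); cv2.imwrite("pics/wrist3.png",im[:,:,::-1]); np.save("pics/wrist3_d.npy",d)
measure(im,d,st)
go(575.7,-7,130)
E
```

```text
sleeve 1220 vert axis [576.13  -8.59] rms 0.22 tilting: bottom ctr [576.27  -8.  ] tilt [-0.004 -0.017] zrange [110.8 159.1] - ee [ 0.93 -1.58]
foot ctr [577.97  -8.74] rms 1.14 n 286 z 24.7 free fit [array([576. ,  -7.9]), np.float64(48.7)]
t 4.6 pos [575.5  -7.1 151.8] rpy [-3.1408e+00 -5.0000e-04  2.7457e+00] F [ 0.3  0.7 -2.2] w 0.401
shift cm [ 0.02  0.01 -2.18] turn [ 0.001 -0.001  0.   ]
```

>>> {"method": "carry_out", "body": {
  "steps": [
    [[0.06,0.02,-0.5,0,0,0],[0.06,0.02,-1,0,0,0],[0.06,0.02,-1.5,0,0,0],[0.06,0.02,-2.2,0,0,0],[0.06,0.02,-2.2,0,0,0]]
  ]
}}

```text
t: 5.02
ee_pos: [574.9, -6.9, 127.9]
orientation: [-3.139, -0.003, 2.746]
ft_force: [-0.3, -0.5, -1.8]
gripper_width: 0.402
```

>>> {"method": "carry_out", "body": {
  "steps": [
    [[0,0,-0.5,0,0,0],[0,0,-1,0,0,0],[0,0,-1.5,0,0,0],[0,0,-2.0,0,0,0],[0,0,-2.0,0,0,0]]
  ]
}}

```text
t: 5.43
ee_pos: [574.7, -7.0, 106.7]
orientation: [-3.139, -0.003, 2.746]
ft_force: [0.7, 0.4, -2.8]
gripper_width: 0.403
```

```bash
python3 -c "
from h import *
go(575.5,-7,101)"
```

```text
t 5.43 pos [574.7  -7.  106.7] rpy [-3.1386 -0.0035  2.7458] F [ 0.7  0.4 -2.8] w 0.403
shift cm [ 0.08 -0.   -0.57] turn [ 0.001 -0.004  0.   ]
```

Still free, with the underside at about 58 mm. Next I'll go slowly through the decision zone.

>>> {"method": "carry_out", "body": {
  "steps": [
    [[0,0,-0.2,0,0,0],[0,0,-0.4,0,0,0],[0,0,-0.6,0,0,0],[0,0,-0.8,0,0,0],[0,0,-0.9,0,0,0]]
  ]
}}

```text
t: 5.85
ee_pos: [574.9, -7.0, 97.9]
orientation: [-3.139, -0.003, 2.746]
ft_force: [-0.5, 0.1, 2.2]
gripper_width: 0.405
```

>>> {"method": "carry_out", "body": {
  "steps": [
    [[0,0,-0.25,0,0,0],[0,0,-0.5,0,0,0],[0,0,-0.75,0,0,0],[0,0,-0.8,0,0,0],[0,0,-0.8,0,0,0]]
  ]
}}

```text
t: 6.27
ee_pos: [575.0, -6.9, 90.0]
orientation: [-3.139, -0.003, 2.746]
ft_force: [-0.8, -0.3, 3.8]
gripper_width: 0.406
```

>>> {"method": "carry_out", "body": {
  "steps": [
    [[0,0,-0.2,0,0,0],[0,0,-0.4,0,0,0],[0,0,-0.5,0,0,0],[0,0,-0.6,0,0,0],[0,0,-0.6,0,0,0]]
  ]
}}

```text
t: 6.68
ee_pos: [575.0, -6.9, 83.9]
orientation: [-3.139, -0.003, 2.746]
ft_force: [-1.4, -0.5, 4.2]
gripper_width: 0.406
```

```bash
python3 - <<'E'
from h import *
go(575,-7,170)
for n in ["wrist","scene"]:
    im,d=cams.get_image(n); cv2.imwrite(f"pics/{n}4.png",im[:,:,::-1])
    if n=="scene":
        cv2.imwrite("pics/scene4z.png",cv2.resize(im[100:240,180:340,::-1],None,fx=4,fy=4,interpolation=cv2.INTER_CUBIC))
E
```

```text
t 6.68 pos [575.   -6.9  83.9] rpy [-3.1389e+00 -3.0000e-03  2.7458e+00] F [-1.4 -0.5  4.2] w 0.406
shift cm [-0.   -0.01  8.61] turn [ 0.001 -0.004  0.   ]
```

View pics/scene4z.png

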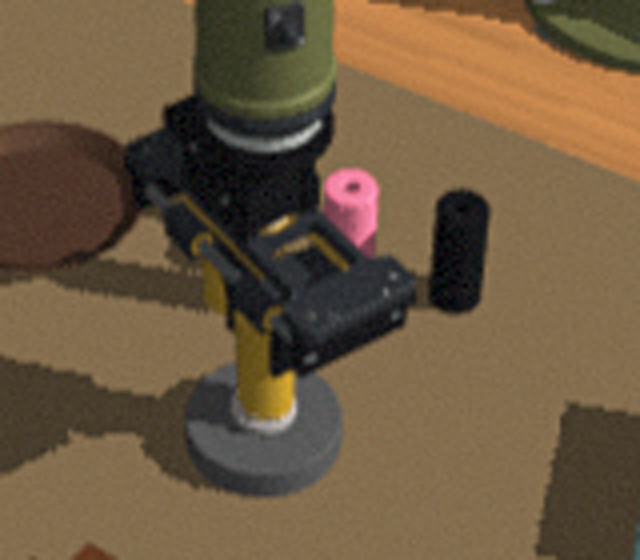

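The sleeve is over the pin and the collar is down near the foot: zoomed scene (265,415), where it was at (265,395) before. The net force is about 6.5 N, so this sleeve is sound and goes to the box.

>>> {"method": "carry_out", "body": {
  "steps": [
    [[0,0,2,0,0,0],[0,0,5,0,0,0],[0,0,8.5,0,0,0],[0,0,8.5,0,0,0],[0,0,8.5,0,0,0]]
  ]
}}

```text
t: 7.2
ee_pos: [576.4, -6.8, 170.4]
orientation: [-3.141, 0.0, 2.746]
ft_force: [-0.4, -0.8, -2.2]
gripper_width: 0.407
```

```bash
python3 - <<'E'
from h import *
# box centre by top cam: min area rect of rim mask
d=np.load("pics/top0_d.npy"); P=cloud("top",d); v,u=np.mgrid[:384,:512]
m=(P[...,2]>35)&(P[...,2]<55)&(np.hypot(u-170,v-233)<45)
r=cv2.minAreaRect(P[m][:,:2].astype(np.float32)); print("box rim",r)
f=(P[...,2]>-5)&(P[...,2]<15)&(np.hypot(P[...,0]-457,P[...,1]-294)<35); print("floor z",np.median(P[f][:,2]))
im,_=cams.get_image("scene"); cv2.imwrite("pics/scene5z.png",cv2.resize(im[100:240,180:340,::-1],None,fx=4,fy=4,interpolation=cv2.INTER_CUBIC))
go(457,294,135)
E
```

```text
box rim ((459.4234619140625, 291.8070983886719), (130.133056640625, 162.2281494140625), 18.602357864379883)
floor z 3.7582640046534834
t 7.25 pos [574.9  -6.7 168.5] rpy [-3.1393e+00 -3.0000e-03  2.7461e+00] F [-0.3  0.4 -1.8] w 0.402
shift cm [-11.79  30.07  -3.35] turn [ 0.001 -0.004 -0.   ]
```

View pics/scene5z.png

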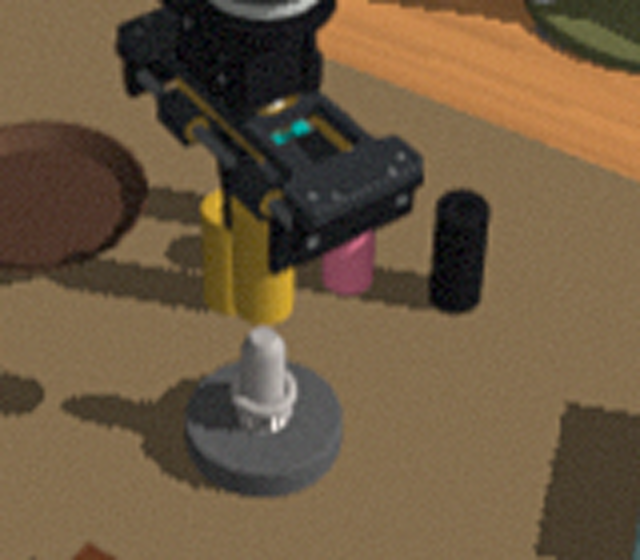

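>>> {"method": "carry_out", "body": {
  "steps": [
    [[-11.6,29.9,-2,0,0,0],[-11.6,29.9,-2,0,0,0],[-11.6,29.9,-2,0,0,0],[-11.6,29.9,-2,0,0,0],[-11.6,29.9,-2,0,0,0]]
  ]
}}

```text
t: 7.67
ee_pos: [497.3, 188.1, 153.2]
orientation: [-3.137, -0.005, 2.746]
ft_force: [0.7, -0.1, -2.2]
gripper_width: 0.406
```

```bash
python3 -c "
from h import *
go(459.5,292,130)"
```

```text
t 7.67 pos [497.3 188.1 153.2] rpy [-3.1366 -0.0055  2.7459] F [ 0.7 -0.1 -2.2] w 0.406
shift cm [-3.78 10.39 -2.32] turn [ 0.002 -0.007  0.   ]
```

>>> {"method": "carry_out", "body": {
  "steps": [
    [[-3.78,10.39,-1.5,0.002,-0.007,0],[-3.78,10.39,-1.5,0.002,-0.007,0],[-3.78,10.39,-1.5,0.002,-0.007,0],[-3.78,10.39,-3,0.002,-0.007,0],[-3.78,10.39,-4,0.002,-0.007,0]]
  ]
}}

```text
t: 8.08
ee_pos: [456.4, 293.7, 109.8]
orientation: [-3.137, -0.002, 2.751]
ft_force: [0.1, -1.3, -2.4]
gripper_width: 0.407
```

```bash
python3 -c "
from h import *
go(459.5,292,60)"
```

```text
t 8.08 pos [456.4 293.7 109.8] rpy [-3.1375e+00 -2.4000e-03  2.7514e+00] F [ 0.1 -1.3 -2.4] w 0.407
shift cm [ 0.31 -0.17 -4.98] turn [ 0.003 -0.004 -0.005]
```

>>> {"method": "carry_out", "body": {
  "steps": [
    [[0.31,-0.17,-1.5,0.003,-0.004,-0.005],[0.31,-0.17,-3,0.003,-0.004,-0.005],[0.31,-0.17,-4.7,0.003,-0.004,-0.005],[0.31,-0.17,-4.9,0.003,-0.004,-0.005],[0.31,-0.17,-4.9,0.003,-0.004,-0.005]]
  ]
}}

```text
t: 8.5
ee_pos: [458.2, 289.5, 58.4]
orientation: [-3.137, -0.002, 2.745]
ft_force: [0.5, -0.5, -2.2]
gripper_width: 0.405
```

```bash
python3 -c "
from h import *
go(459.5,292,53)"
```

```text
t 8.5 pos [458.2 289.5  58.4] rpy [-3.1368e+00 -2.0000e-03  2.7446e+00] F [ 0.5 -0.5 -2.2] w 0.405
shift cm [ 0.13  0.25 -0.54] turn [ 0.004 -0.004  0.001]
```

>>> {"method": "carry_out", "body": {
  "steps": [
    [[0,0,-0.2,0.004,-0.004,0],[0,0,-0.4,0.004,-0.004,0],[0,0,-0.5,0.004,-0.004,0],[0,0,-0.55,0.004,-0.004,0],[0,0,-0.6,0.004,-0.004,0]]
  ]
}}

```text
t: 8.92
ee_pos: [458.5, 289.8, 52.9]
orientation: [3.14, 0.001, 2.745]
ft_force: [0.4, -0.3, -1.6]
gripper_width: 0.404
```

>>> {"method": "carry_out", "body": {
  "steps": [
    [[0,0,-0.06,0,0,0],[0,0,-0.1,0,0,0],[0,0,-0.1,0,0,0]]
  ]
}}

```text
t: 9.17
ee_pos: [458.8, 289.9, 52.5]
orientation: [3.14, 0.001, 2.745]
ft_force: [-1.2, -0.6, 1.8]
gripper_width: 0.403
```

>>> {"method": "carry_out", "body": {
  "steps": [
    [[0,0,0,0,0,0],[0,0,0,0,0,0],[0,0,0,0,0,0],[0,0,0,0,0,0]]
  ],
  "hand": 6.0
}}

```text
t: 9.5
ee_pos: [458.9, 290.1, 52.6]
orientation: [3.139, 0.001, 2.745]
ft_force: [-0.6, 0.0, 1.0]
gripper_width: 0.62
```

>>> {"method": "carry_out", "body": {
  "steps": [
    [[0,0,2,0,0,0],[0,0,5,0,0,0],[0,0,9,0,0,0],[0,0,13,0,0,0],[0,0,13,0,0,0]]
  ]
}}

```text
t: 9.92
ee_pos: [463.1, 292.8, 191.2]
orientation: [3.127, 0.008, 2.744]
ft_force: [1.1, 1.4, 0.5]
gripper_width: 0.69
```

```bash
python3 - <<'E'
from h import *
go(481,-94,180)
st=arm.sense(); im,d=cams.get_image("wrist"); cv2.imwrite("pics/w6.png",im[:,:,::-1])
P=cloud("wrist",d,st)
m=(P[...,2]>83)&(P[...,2]<95)&(np.hypot(P[...,0]-458,P[...,1]-290)<40)
print(m.sum(), P[m].mean(0), np.ptp(P[m][:,:2],axis=0))
E
```

```text
t 9.92 pos [463.1 292.8 191.2] rpy [3.1267 0.0077 2.7444] F [1.1 1.4 0.5] w 0.69
shift cm [  1.79 -38.68  -1.12] turn [-0.011  0.013  0.002]
1321 [458.75431452 289.54015989  88.46774265] [34.62483553 35.41253041]
```

View pics/w6.png

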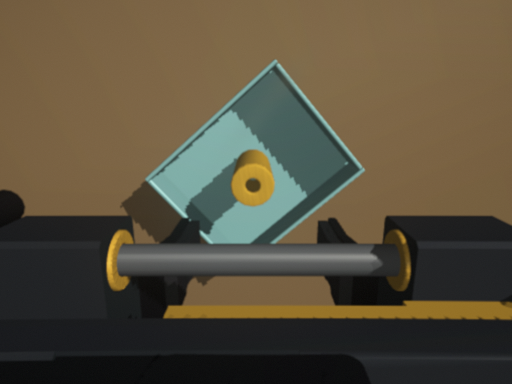

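The sleeve stands upright in the box, with its top at pixel (253,184), z 88.5 mm, within 3 mm of the box centre. On to the second sleeve.

>>> {"method": "carry_out", "body": {
  "steps": [
    [[1.8,-38.7,-0.5,-0.011,0.013,0.002],[1.8,-38.7,-0.5,-0.011,0.013,0.002],[1.8,-38.7,-0.5,-0.011,0.013,0.002],[1.8,-38.7,-0.5,-0.011,0.013,0.002],[1.8,-38.7,-0.5,-0.011,0.013,0.002]]
  ]
}}

```text
t: 10.38
ee_pos: [469.3, 80.1, 181.6]
orientation: [-3.137, -0.003, 2.747]
ft_force: [1.1, -0.4, -0.1]
gripper_width: 0.687
```

```bash
python3 -c "
from h import *
go(481,-94,190)"
```

```text
t 10.38 pos [469.3  80.1 181.6] rpy [-3.1368e+00 -3.1000e-03  2.7471e+00] F [ 1.1 -0.4 -0.1] w 0.687
shift cm [  1.17 -17.41   0.84] turn [ 0.003 -0.005 -0.001]
```

>>> {"method": "carry_out", "body": {
  "steps": [
    [[1.17,-17.4,0.8,0.003,-0.005,0],[1.17,-17.4,0.8,0.003,-0.005,0],[1.17,-17.4,0.8,0.003,-0.005,0],[1.17,-17.4,0.8,0.003,-0.005,0],[1.17,-17.4,0.8,0.003,-0.005,0]]
  ]
}}

```text
t: 10.8
ee_pos: [480.0, -101.9, 189.3]
orientation: [-3.139, 0.002, 2.738]
ft_force: [-0.0, -0.3, 0.3]
gripper_width: 0.689
```

```bash
python3 - <<'E'
from h import *
st=arm.sense(); im,d=cams.get_image("wrist"); cv2.imwrite("pics/w7.png",im[:,:,::-1])
P=cloud("wrist",d,st)
m=(P[...,2]>78)&(P[...,2]<92)&(np.hypot(P[...,0]-481,P[...,1]+94)<40)
print(m.sum(), P[m].mean(0), np.ptp(P[m][:,:2],axis=0))
(cc,rr)=cv2.minEnclosingCircle(np.argwhere(m)[:,::-1].astype(np.float32)); print(cc,onplane("wrist",[cc],85,st))
go(481,-94,100)
E
```

```text
1316 [481.19176985 -97.25663923  84.44882823] [35.38865684 35.28717897]
(266.3589782714844, 186.45640563964844) [[481.02720817 -97.23883077  85.        ]]
t 10.85 pos [ 480.2 -100.7  189.2] rpy [-3.1393e+00  1.2000e-03  2.7375e+00] F [ 0.2 -1.3  0.1] w 0.69
shift cm [ 0.08  0.67 -8.92] turn [0.003 0.    0.008]
```

View pics/w7.png

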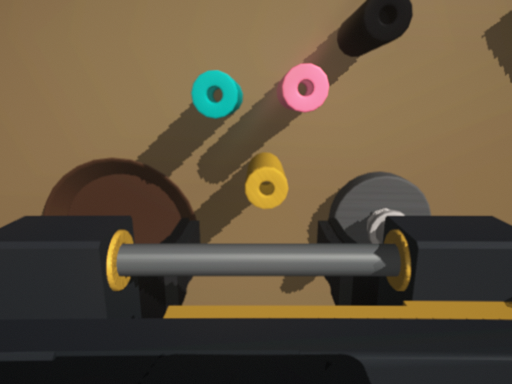

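>>> {"method": "carry_out", "body": {
  "steps": [
    [[0.08,0.6,-2.5,0.003,0,0.008],[0.08,0.6,-4.5,0.003,0,0.008],[0.08,0.6,-6,0.003,0,0.008],[0.08,0.6,-6,0.003,0,0.008],[0.08,0.6,-6,0.003,0,0.008]]
  ]
}}

```text
t: 11.27
ee_pos: [480.0, -93.8, 128.1]
orientation: [-3.141, -0.003, 2.746]
ft_force: [0.1, 0.1, -0.3]
gripper_width: 0.688
```

```bash
python3 - <<'E'
from h import *
st=arm.sense(); im,d=cams.get_image("wrist"); cv2.imwrite("pics/w8.png",im[:,:,::-1])
P=cloud("wrist",d,st)
m=(P[...,2]>78)&(P[...,2]<92)&(np.hypot(P[...,0]-481,P[...,1]+94)<40)
print(m.sum(), P[m].mean(0), np.ptp(P[m][:,:2],axis=0))
go(481,-95,48.5)
E
```

```text
2094 [480.92128837 -97.04889497  84.37439524] [35.22375142 35.15172386]
t 11.32 pos [481.  -94.1 129.2] rpy [ 3.1415e+00 -5.0000e-04  2.7464e+00] F [ 0.1  0.5 -0.2] w 0.691
shift cm [ 0.   -0.09 -8.07] turn [-0. -0. -0.]
```

>>> {"method": "carry_out", "body": {
  "steps": [
    [[0,-0.15,-2.5,0,0,0],[0,-0.15,-5,0,0,0],[0,-0.15,-7.3,0,0,0],[0,-0.15,-7.8,0,0,0],[0,-0.15,-8.0,0,0,0]]
  ]
}}

```text
t: 11.73
ee_pos: [480.7, -95.3, 49.0]
orientation: [-3.141, -0.002, 2.747]
ft_force: [-0.3, 0.4, -0.2]
gripper_width: 0.691
```

```bash
python3 -c "
from h import *
go(480.7,-95.5,48.5)"
```

```text
t 11.73 pos [480.7 -95.3  49. ] rpy [-3.1409e+00 -1.5000e-03  2.7468e+00] F [-0.3  0.4 -0.2] w 0.691
shift cm [-0.   -0.02 -0.05] turn [ 0.    -0.002 -0.001]
```

>>> {"method": "carry_out", "body": {
  "steps": [
    [[0,0,0,0,0,0],[0,0,0,0,0,0],[0,0,0,0,0,0],[0,0,0,0,0,0],[0,0,0,0,0,0]]
  ],
  "hand": 0
}}

```text
t: 12.15
ee_pos: [481.4, -95.4, 49.9]
orientation: [3.141, -0.0, 2.747]
ft_force: [-0.3, -0.2, 3.3]
gripper_width: 0.409
```

>>> {"method": "carry_out", "body": {
  "steps": [
    [[0,0,2,0,0,0],[0,0,6,0,0,0],[0,0,10,0,0,0],[0,0,12,0,0,0],[0,0,12,0,0,0]]
  ]
}}

```text
t: 12.57
ee_pos: [484.7, -95.9, 174.9]
orientation: [3.137, 0.008, 2.747]
ft_force: [0.7, -0.5, -1.5]
gripper_width: 0.411
```

```bash
python3 -c "
from h import *
go(575.5,-7,165)"
```

```text
t 12.57 pos [484.7 -95.9 174.9] rpy [3.137  0.0082 2.7467] F [ 0.7 -0.5 -1.5] w 0.411
shift cm [ 9.08  8.89 -0.99] turn [-0.001  0.009 -0.001]
```

>>> {"method": "carry_out", "body": {
  "steps": [
    [[9.08,8.89,-0.9,-0.001,0.009,0],[9.08,8.89,-0.9,-0.001,0.009,0],[9.08,8.89,-0.9,-0.001,0.009,0],[9.08,8.89,-0.9,-0.001,0.009,0],[9.08,8.89,-0.9,-0.001,0.009,0]]
  ]
}}

```text
t: 12.98
ee_pos: [575.7, -3.5, 163.2]
orientation: [-3.139, -0.003, 2.752]
ft_force: [-1.5, -0.3, -2.5]
gripper_width: 0.41
```

```bash
python3 -c "
from h import *
go(575.6,-7,153)"
```

```text
t 12.98 pos [575.7  -3.5 163.2] rpy [-3.1393e+00 -2.6000e-03  2.7522e+00] F [-1.5 -0.3 -2.5] w 0.41
shift cm [-0.01 -0.35 -1.02] turn [ 0.001 -0.003 -0.006]
```

>>> {"method": "carry_out", "body": {
  "steps": [
    [[0,-0.35,0,0.001,-0.003,-0.006],[0,-0.35,-0.5,0.001,-0.003,-0.006],[0,-0.35,-1,0.001,-0.003,-0.006],[0,-0.35,-1,0.001,-0.003,-0.006],[0,-0.35,-1,0.001,-0.003,-0.006]]
  ]
}}

```text
t: 13.4
ee_pos: [574.8, -7.8, 152.8]
orientation: [-3.141, -0.001, 2.745]
ft_force: [0.2, -0.8, -3.5]
gripper_width: 0.404
```

```bash
python3 - <<'E'
from h import *
st=arm.sense(); im,d=cams.get_image("wrist"); cv2.imwrite("pics/wrist9.png",im[:,:,::-1]); np.save("pics/wrist9_d.npy",d)
measure(im,d,st)
go(575.3,-7,130)
E
```

```text
sleeve 1227 vert axis [575.94 -10.04] rms 0.2 tilting: bottom ctr [575.87 -10.17] tilt [0.002 0.004] zrange [110.7 160. ] - ee [ 1.13 -2.21]
foot ctr [577.97  -8.77] rms 1.11 n 287 z 24.6 free fit [array([576.1,  -8. ]), np.float64(48.7)]
t 13.45 pos [575.2  -7.6 153.2] rpy [ 3.1415e+00 -5.0000e-04  2.7451e+00] F [ 0.   0.  -2.4] w 0.41
shift cm [ 0.01  0.06 -2.32] turn [-0.    -0.     0.001]
```

View pics/wrist9.png

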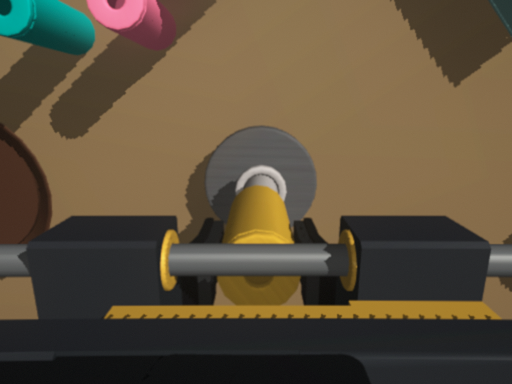

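>>> {"method": "carry_out", "body": {
  "steps": [
    [[0,0.16,0,0,0,0],[0,0.16,-0.5,0,0,0],[0,0.16,-1.2,0,0,0],[0,0.16,-1.9,0,0,0],[0,0.16,-2.3,0,0,0]]
  ]
}}

```text
t: 13.87
ee_pos: [574.5, -5.9, 128.8]
orientation: [-3.141, -0.002, 2.745]
ft_force: [-0.4, -0.6, -2.5]
gripper_width: 0.406
```

```bash
python3 -c "
from h import *
go(575.3,-6,109)"
```

```text
t 13.87 pos [574.5  -5.9 128.8] rpy [-3.1409e+00 -1.9000e-03  2.7452e+00] F [-0.4 -0.6 -2.5] w 0.406
shift cm [ 0.08 -0.01 -1.98] turn [-0.    -0.002  0.001]
```

Free entry again. I'll continue to just above the decision height.

>>> {"method": "carry_out", "body": {
  "steps": [
    [[0.03,0,-0.5,0,0,0],[0.03,0,-1,0,0,0],[0.03,0,-1.4,0,0,0],[0.03,0,-1.8,0,0,0],[0.03,0,-1.95,0,0,0]]
  ]
}}

```text
t: 14.28
ee_pos: [574.6, -5.9, 108.5]
orientation: [-3.14, -0.003, 2.745]
ft_force: [0.6, -0.4, -2.4]
gripper_width: 0.406
```

>>> {"method": "carry_out", "body": {
  "steps": [
    [[0,0,-0.2,0,0,0],[0,0,-0.35,0,0,0],[0,0,-0.5,0,0,0],[0,0,-0.6,0,0,0]]
  ]
}}

```text
t: 14.62
ee_pos: [574.6, -5.9, 102.5]
orientation: [-3.14, -0.002, 2.745]
ft_force: [-0.8, 0.4, -2.3]
gripper_width: 0.408
```

>>> {"method": "carry_out", "body": {
  "steps": [
    [[0,0,-0.1,0,0,0],[0,0,-0.15,0,0,0],[0,0,-0.2,0,0,0]]
  ]
}}

```text
t: 14.87
ee_pos: [574.7, -5.9, 102.3]
orientation: [-3.141, -0.003, 2.745]
ft_force: [-4.7, 0.0, 11.4]
gripper_width: 0.406
```

Hard stop: the force jumped about 14 N and z froze at an underside height of about 53 mm, with the collar up. I'll hold a firm press briefly and take a picture.

>>> {"method": "carry_out", "body": {
  "steps": [
    [[0,0,-0.2,0,0,0],[0,0,-0.2,0,0,0],[0,0,-0.2,0,0,0]]
  ]
}}

```text
t: 15.12
ee_pos: [574.7, -5.9, 102.3]
orientation: [3.141, -0.003, 2.745]
ft_force: [-4.8, 0.7, 10.1]
gripper_width: 0.411
```

```bash
python3 - <<'E'
from h import *
im,d=cams.get_image("scene"); cv2.imwrite("pics/scene10z.png",cv2.resize(im[100:240,180:340,::-1],None,fx=4,fy=4,interpolation=cv2.INTER_CUBIC))
go(575,-6,165)
E
```

```text
t 15.17 pos [574.7  -6.  102.4] rpy [ 3.1408 -0.0032  2.7449] F [-5.4  0.3  9.9] w 0.411
shift cm [ 0.03 -0.    6.26] turn [-0.002 -0.003  0.001]
```

View pics/scene10z.png

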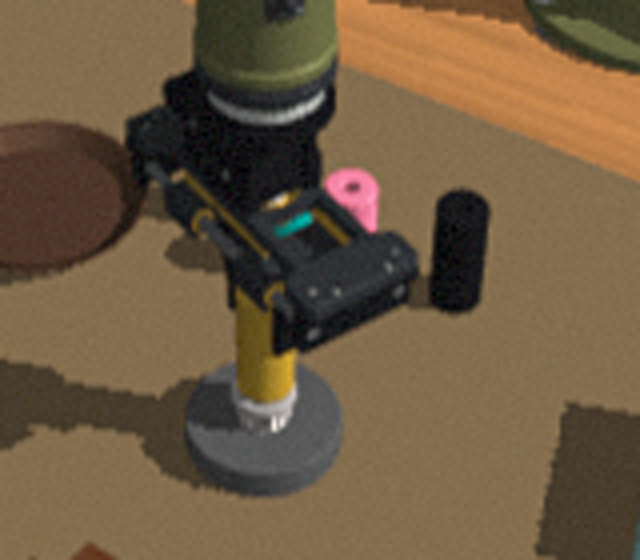

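It has stopped on the pin with the collar still up: zoomed scene (265,405), with collar and gap visible. This one is ridged, so it goes to the plate.

>>> {"method": "carry_out", "body": {
  "steps": [
    [[0,0,1,0,0,0],[0,0,3.5,0,0,0],[0,0,6.8,0,0,0],[0,0,6.8,0,0,0],[0,0,6.8,0,0,0]]
  ]
}}

```text
t: 15.58
ee_pos: [576.4, -6.1, 173.0]
orientation: [3.138, 0.001, 2.745]
ft_force: [-0.8, -0.4, -2.7]
gripper_width: 0.408
```

```bash
python3 - <<'E'
from h import *
go(482,-259,150)
d=np.load("pics/top0_d.npy"); P=cloud("top",d); im=np.load("pics/top0_i.npy"); hsv=cv2.cvtColor(im,cv2.COLOR_RGB2HSV)
m=(P[...,2]>10)&(P[...,2]<30)&(np.hypot(P[...,0]-482,P[...,1]+258)<95)
cs,_=cv2.findContours(m.astype(np.uint8),cv2.RETR_EXTERNAL,cv2.CHAIN_APPROX_NONE); c=np.vstack(cs)[:,0]; e=onplane("top",c,18)
r=least_squares(lambda q:np.hypot(e[:,0]-q[0],e[:,1]-q[1])-q[2],[482,-258,82],loss='soft_l1'); print(r.x,len(e))
E
```

```text
t 15.58 pos [576.4  -6.1 173. ] rpy [3.1380e+00 1.1000e-03 2.7448e+00] F [-0.8 -0.4 -2.7] w 0.408
shift cm [ -9.44 -25.29  -2.3 ] turn [-0.003  0.002  0.001]
[ 483.27130962 -258.97127619   79.38709135] 138
```

>>> {"method": "carry_out", "body": {
  "steps": [
    [[-9.4,-25.3,-1,-0.003,0.002,0.001],[-9.4,-25.3,-1,-0.003,0.002,0.001],[-9.4,-25.3,-1,-0.003,0.002,0.001],[-9.4,-25.3,-1,-0.003,0.002,0.001],[-9.4,-25.3,-1,-0.003,0.002,0.001]]
  ]
}}

```text
t: 16.0
ee_pos: [501.6, -202.8, 163.6]
orientation: [3.141, -0.001, 2.746]
ft_force: [1.5, -0.4, -2.2]
gripper_width: 0.41
```

```bash
python3 -c "
from h import *
go(482.5,-258.5,110)"
```

```text
t 16.0 pos [ 501.6 -202.8  163.6] rpy [ 3.1415e+00 -1.4000e-03  2.7463e+00] F [ 1.5 -0.4 -2.2] w 0.41
shift cm [-1.91 -5.57 -5.36] turn [-0.001 -0.001 -0.   ]
```

>>> {"method": "carry_out", "body": {
  "steps": [
    [[-1.9,-5.5,-1,0,0,0],[-1.9,-5.5,-2,0,0,0],[-1.9,-5.5,-3.5,0,0,0],[-1.9,-5.5,-5,0,0,0],[-1.9,-5.5,-6,0,0,0]]
  ]
}}

```text
t: 16.42
ee_pos: [480.8, -257.6, 101.2]
orientation: [-3.142, -0.005, 2.745]
ft_force: [-0.6, 0.3, -2.7]
gripper_width: 0.407
```

```bash
python3 -c "
from h import *
go(482.5,-258.5,63)"
```

```text
t 16.42 pos [ 480.8 -257.6  101.2] rpy [-3.1415 -0.0048  2.7448] F [-0.6  0.3 -2.7] w 0.407
shift cm [ 0.17 -0.09 -3.82] turn [-0.002 -0.004  0.001]
```

>>> {"method": "carry_out", "body": {
  "steps": [
    [[0.17,-0.09,-1,-0.002,-0.004,0.001],[0.17,-0.09,-2,-0.002,-0.004,0.001],[0.17,-0.09,-3,-0.002,-0.004,0.001],[0.17,-0.09,-3.7,-0.002,-0.004,0.001],[0.17,-0.09,-3.8,-0.002,-0.004,0.001]]
  ]
}}

```text
t: 16.83
ee_pos: [481.7, -257.8, 61.7]
orientation: [-3.141, -0.003, 2.746]
ft_force: [0.1, 0.7, -3.1]
gripper_width: 0.404
```

>>> {"method": "carry_out", "body": {
  "steps": [
    [[0,0,-0.15,0,0,0],[0,0,-0.3,0,0,0],[0,0,-0.4,0,0,0],[0,0,-0.4,0,0,0]]
  ]
}}

```text
t: 17.17
ee_pos: [481.9, -257.9, 57.9]
orientation: [-3.141, -0.002, 2.746]
ft_force: [-0.5, 0.5, -2.6]
gripper_width: 0.406
```

```bash
python3 -c "
from h import *
go(482.5,-258.5,56)"
```

```text
t 17.17 pos [ 481.9 -257.9   57.9] rpy [-3.1411e+00 -2.2000e-03  2.7465e+00] F [-0.5  0.5 -2.6] w 0.406
shift cm [ 0.06 -0.06 -0.19] turn [-0.    -0.002 -0.   ]
```

>>> {"method": "carry_out", "body": {
  "steps": [
    [[0,0,-0.1,0,0,0],[0,0,-0.15,0,0,0],[0,0,-0.2,0,0,0]]
  ]
}}

```text
t: 17.42
ee_pos: [482.5, -258.2, 56.9]
orientation: [-3.141, -0.001, 2.746]
ft_force: [-2.1, 0.4, 7.2]
gripper_width: 0.409
```

Contact at 56.9 mm, as expected. Before releasing, I'll check in the picture that it's on the flat floor.

>>> {"method": "carry_out", "body": {
  "steps": [
    [[0,0,0,0,0,0],[0,0,0,0,0,0]]
  ]
}}

```text
t: 17.58
ee_pos: [482.8, -258.3, 57.0]
orientation: [-3.141, -0.0, 2.746]
ft_force: [0.5, 0.3, -2.6]
gripper_width: 0.405
```

```bash
python3 - <<'E'
from h import *
go(482.5,-258.5,56)
im,d=cams.get_image("wrist"); cv2.imwrite("pics/w11.png",im[:,:,::-1])
E
```

```text
t 17.58 pos [ 482.8 -258.3   57. ] rpy [-3.1415e+00 -4.0000e-04  2.7464e+00] F [ 0.5  0.3 -2.6] w 0.405
shift cm [-0.03 -0.02 -0.1 ] turn [-0. -0. -0.]
```

View pics/w11.png

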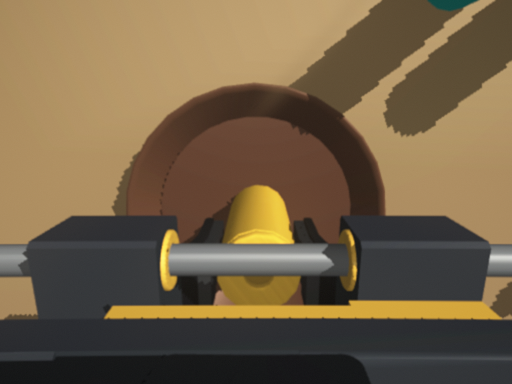

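The sleeve base is at about (258,190), well inside the flat floor of the plate. Releasing.

>>> {"method": "carry_out", "body": {
  "steps": [
    [[0,0,0,0,0,0],[0,0,0,0,0,0],[0,0,0,0,0,0],[0,0,0,0,0,0],[0,0,0,0,0,0]]
  ],
  "hand": 6.0
}}

```text
t: 18.05
ee_pos: [482.8, -258.3, 57.0]
orientation: [-3.141, -0.0, 2.746]
ft_force: [-0.6, 0.8, 0.4]
gripper_width: 0.658
```

>>> {"method": "carry_out", "body": {
  "steps": [
    [[0,0,2,0,0,0],[0,0,5,0,0,0],[0,0,9,0,0,0],[0,0,13,0,0,0],[0,0,16,0,0,0]]
  ]
}}

```text
t: 18.47
ee_pos: [483.3, -259.0, 220.3]
orientation: [3.141, 0.003, 2.746]
ft_force: [1.0, -0.4, 1.0]
gripper_width: 0.686
```

>>> {"method": "carry_out", "body": {
  "steps": [
    [[2,8,2,0,0,0],[4,12,4,0,0,0],[4,12,4,0,0,0],[4,12,4,0,0,0],[4,12,4,0,0,0]]
  ]
}}

```text
t: 18.88
ee_pos: [525.3, -134.6, 261.3]
orientation: [3.14, 0.004, 2.753]
ft_force: [0.1, 0.7, 0.7]
gripper_width: 0.691
```

```bash
python3 - <<'E'
from h import *
go(482.5,-258.5,200)
for n in ["scene","top"]:
    im,d=cams.get_image(n); cv2.imwrite(f"pics/{n}12.png",im[:,:,::-1])
    P=cloud(n,d); h=cv2.cvtColor(im,cv2.COLOR_RGB2HSV); br=(h[...,0]>14)&(h[...,0]<28)&(h[...,1]>100)
    for k,(x,y) in dict(plate=(483,-258),box=(459,291)).items():
        m=(P[...,2]>70)&(P[...,2]<105)&(np.hypot(P[...,0]-x,P[...,1]-y)<50)&br
        if m.sum(): print(n,k,m.sum(),P[m].mean(0).round(1),"top z",np.percentile(P[m][:,2],95).round(1),np.ptp(P[m][:,:2],axis=0).round(0))
E
```

```text
t 18.88 pos [ 525.3 -134.6  261.3] rpy [3.1396 0.0044 2.7535] F [0.1 0.7 0.7] w 0.691
shift cm [ -4.28 -12.39  -6.13] turn [-0.     0.005 -0.008]
scene plate 163 [ 491.4 -256.2   86. ] top z 95.2 [40. 39.]
scene box 200 [466.2 289.7  84.9] top z 91.6 [37. 34.]
top plate 16 [ 478.5 -269.2   90.6] top z 94.8 [22.  8.]
top box 95 [457.4 288.3  88. ] top z 93.1 [32. 34.]
```

View pics/scene12.png

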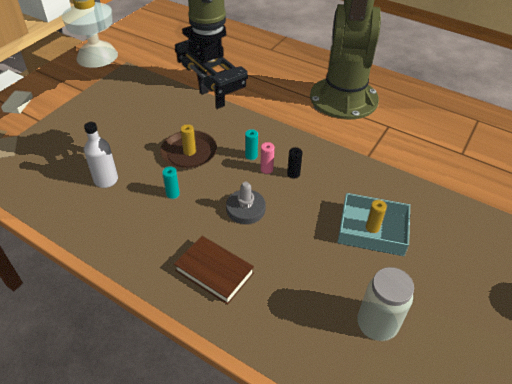

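View pics/top12.png

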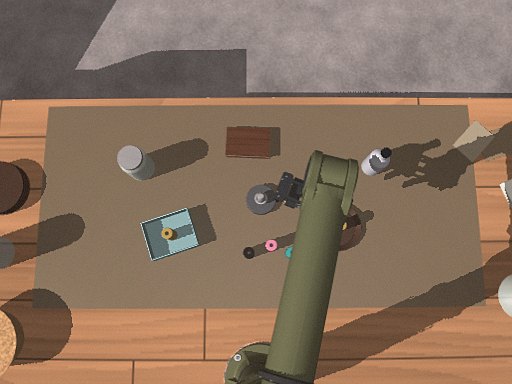

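In the scene view both sleeves stand upright, in the box at (376,216) and on the plate at (188,140). The jar, bottle and book are where they started and the gripper is clear. I'll let the arm settle and hand in.

>>> {"method": "carry_out", "body": {
  "steps": [
    [[0,0,0,0,0,0],[0,0,0,0,0,0],[0,0,0,0,0,0]]
  ]
}}

```text
t: 19.23
ee_pos: [522.3, -140.9, 259.7]
orientation: [-3.141, 0.002, 2.744]
ft_force: [0.0, 0.3, -0.6]
gripper_width: 0.691
```

```bash
python3 - <<'E'
from workcell import arm, job_done
s=arm.sense(); print(s['t'],s['ee_pos'],s['ft_force'])
print(job_done())
E
```

```text
19.2333 [ 522.3288613  -140.92531829  259.71244178] [ 0.0097345   0.2880557  -0.61977105]
the job is handed in; nothing more can be done
None
```

I tried both sleeves on the gauge, put each one away, and handed the job in at about 19 s. No verdict was reported.

- **First sleeve (at about x 487, y 85): sound.** It slid over the pin and pressed the collar down about 14.7 mm, to an underside height of about 35 mm, with about 6.5 N. It now stands in the pale blue box, within about 3 mm of the centre, with its top at 88 mm.
- **Second sleeve (at about x 481, y −95): ridged.** It stopped dead with its underside at about 53 mm and the collar still up, pressed with about 12–14 N. It now stands on the brown plate, released within about 2 mm of the centre.

**Last checks:** the final scene picture shows both sleeves upright, the gripper clear, and the jar, bottle and book in their places by eye.
- **Plate sleeve:** the arm partly hid it in the top view, so its upright stance rests on the scene picture and the contact height of 56.9 mm when I set it down.
- **Camera disagreement:** the wrist camera read up to about 3 mm differently from the top camera in y. I corrected for this before the second grasp, and both sleeves went onto the pin without noticeable side force.

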